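# Trial run of the counter's roller runway

### The arm

A 6-joint arm with a two-finger parallel gripper is mounted at the origin on the work surface. World frame = base frame: x ahead of the robot, y to its left, z up, the work surface at z = 0. Lengths are in mm, angles in rad, forces in N, time in s.
With the tool pointing down it reaches from about 275 to 750 mm from the base axis. Payload 10.2 kg.
Tool frame: the origin (TCP) lies between the finger pads, 19 mm behind the fingertips; this is the grasp point; z points along the fingers, y is the line along which they close (so a half turn about z gives the same grasp; the last joint's range is limited). The gripper opens to 85 mm and grips with 20 to 120 N. Pads are 22 mm wide; open, the fingers measure 114 mm over their backs; the gripper's body (76 mm by 85 mm) begins 54 mm behind the grasp point. The pads swing forward as they close: fully open they stand 13 mm farther back than shut.
Start: joints at [1.019, 0.313, 1.498, -0, 1.331, -0.223], TCP at [169.539, 496.878, 249.994] pointing down, gripper open.
Joint ranges: [-2.94, 2.94], [-0.97, 2.17], [0.19, 2.56], [-1.23, 4.37], [0.02, 3.11], [-2.88, 2.88]. Speed limits (rad/s): [2.39, 2.39, 3.01, 3.14, 3.14, 3.14].

### API

Orientations are given as a unit quaternion [x, y, z, w].
In Python, from workcell import status, capture, camera_params, workorder gives the robot as it stands.
- The arm moves only by the shell command python3 -m creep 'ROWS' [FORCE]. ROWS is JSON, a list of rows, each a list of 5 numbers: the opening, from -1 (shut) to 1 (fully open), then the shift along the world's x, y, z each as a share of 0.08 m, from -1 to 1, then the turn about the world's z as a share of 180 degrees, from -1 to 1. A call has exactly 5 rows; each row is the pose to reach, as a shift and turn from the pose commanded when the call began, turning the shorter way round; what a row does not reach only later rows make up. A row lasts 1/12 s, in which the tool goes at most 41.7 mm and 7.16 degrees, less where a joint would pass 70% of its speed; a pose out of reach is approached as far as the arm can. A call with a number of a shift or a turn outside -1 to 1 is refused whole. A call with a gripper value outside its range is refused whole. The fingers move at their own pace and stop on an object; FORCE is the grip in N (left out, the last holds). Time passes only in rows, so rows that repeat a pose let the fingers close, or fill a call up. It gives the time, the measured TCP pose, the force, the opening and the grip force at its end, in the units of the state.
- status.observe(): the state, without advancing time (a new reading comes with each control period).
- capture(name): name is "side" or "top" or "wrist"; returns the picture (400x640x3 uint8, red, green, blue); there is no depth.
- camera_params(name): a dict with "fx", "fy", "cx", "cy" (pixels), "extrinsics" (4x4, takes a point from camera to world coordinates). Camera axes: x right, y up, looking along -z (the intrinsics and any distortion apply to the point x, -y, -z); pixel columns grow to the right and rows downward; lengths in mm; the calibration is good to about 2 mm. The wrist camera is an equidistant fisheye: a pixel r from the principal point sees the ray r / f radians off the axis. A picture is of the moment at which its call begins: read the wrist's pose just before it. camera_params takes no time and is no camera call; for the wrist camera it gives the pose at the moment of the call.
- workorder.close_job(): hands the job in; it is judged then, once.
The state is a dict: "clock": time; "joint_positions": joint angles; "qvel": joint speeds; "effort": joint torques, N m; "tool_pos": TCP position; "orientation": TCP orientation; "ft_force": force on the tool from outside, world axes, zero at the start; "wrist_torque": the same for the moment, N m; "finger_gap": finger opening in mm; "grasp_force": force on a finger pad.
Only numpy, scipy, OpenCV 4.12 (cv2) and the standard library are available. Lean on these libraries where they do the work, as an engineer would, in place of code of your own. Each camera call takes 0.05 s, during which the arm holds its last target. There are 200 camera calls.

### The job

The roller runway has just been oiled: try it out. Set the loaded tray rolling towards the far end (the robot's left), let go, and let it run free for a good three seconds while your open fingers keep pace around its hand post without touching it; then catch the post before the tray reaches the end stop, ease it gently home against the stop and let go. Keep the ink bottle and the weight standing in the tray and leave everything else on the counter alone.

Things in the scene. Friction and masses are not known exactly. Their poses are not given: they have to be found in the camera images.
- runway: Fixed roller runway across the counter: green side channels 980 mm long, 216 mm wide over all, 74 mm high; roller tops 55 mm above the counter. Origin: under its middle, on the counter. Its y axis points along the run (to the robot's left, within 0.12 rad), x across, z up. The tray's origin is at y = -320 mm against the right-hand stop, +320 mm against the far (left) stop; stop boards 95 mm high.
- home (a point): Point 180 mm above the counter where the grip point of the hand post comes to be when the tray stands fully home against the far (left) end stop's rubber buffers; axes as the runway's. Rolling resistance 0.05 N nominal, less 0.013 N per kg from the runway's slight fall to this end: once let go, the tray loses about 0.02 m/s of speed each second (0.008 to 0.035, hidden). Left at rest, it stays.
- tray: Wooden tray, 160 mm across, 260 mm along the run, walls 46 mm high, that can only roll along the runway; it starts within 40 mm of the right-hand stop. 1.2 kg nominal (hidden, 0.6 to 1.6 times that) plus 0.4 kg of load. Origin: centre of its underside, 55 mm above the counter; axes as the runway's. In its middle an upright round hand post of pale wood, 30 mm thick, top 205 mm above the counter.
- tray_grip (a point): Grip point of the tray's hand post: on its axis, 25 mm below its top, 180 mm above the counter; axes as the tray's. Keeping pace means: the tool's TCP within 20 mm of this point horizontally and 35 mm vertically, fingers open on either side of the post, nothing touching, the tray moving faster than 0.02 m/s. The post is clear all round above the tray for 55 mm; bottle and weight stand farther off.
- ink_bottle: Corked green glass ink bottle, 48 mm in diameter, 102 mm high, 0.2 kg, standing loose on the tray's floor about 85 mm from the hand post along the run, ahead of it or behind it. Origin: centre of its underside; z up.
- small_weight: Small cast iron bell weight, 40 mm in diameter, 56 mm high, 0.2 kg, standing loose on the tray's floor about 85 mm from the hand post on the side away from the bottle. Origin: centre of its underside; z up.
- inkwell: Green glass inkwell, 62 mm square, 55 mm high, standing on the counter just in front of the runway, to the right or the left; not part of the job. Origin: centre of its underside.
- date_stamp: Hand date stamp with a turned wooden handle, 34 mm in diameter, 82 mm high, standing on the counter just in front of the runway, to the right or the left; not part of the job. Origin: centre of its underside.
Mind the look-alikes: they are no part of the job. What is shaped like the ink_bottle but blue is not meant.

How it is judged (in metres and radians):
On the way, in this order (a step that is already met when the one before it is completed fails the run):
1. the fingers set the tray rolling (contact force between the fingers and tray above 0.05 N and linear speed of tray above 0.05 m/s).
2. the tray runs free for 3 s while the open fingers keep pace round its hand post, touching nothing (contact force between each of the arm, the fingers and tray below 0.05 N and linear speed of tray above 0.02 m/s and horizontal distance between the grasp point and tray_grip below 0.02 m and z of the grasp point in the frame of tray_grip between -0.035 and 0.035 m), for 3 s.
3. the fingers catch it short of the end stop (contact force between the fingers and tray above 0.3 N and y of tray in the frame of runway below 0.31 m), for 0.1 s.
At the end, for the whole second after the job is handed in: The tray is at rest against the far (left) end stop, within 15 mm, and the ink bottle and the small weight stand upright (within 0.1 rad) on its floor (y of tray in the frame of runway above 0.305 m and linear speed of tray below 0.01 m/s and angle between each of ink_bottle, small_weight's own z axis and vertical below 0.1 rad and z of ink_bottle in the frame of tray_grip between -0.125 and -0.105 m and z of small_weight in the frame of tray_grip between -0.125 and -0.105 m); the robot touches nothing.
It fails at once if the tray slams into the end stop (faster than 0.07 m/s over the last 8 mm) (y of tray in the frame of runway above 0.312 m and linear speed of tray above 0.07 m/s).
It fails at once if the ink bottle or the small weight tips (more than 0.35 rad) (angle between any of ink_bottle, small_weight's own z axis and vertical above 0.35 rad).
It fails at once if something else on the counter is shifted by more than 30 mm (distance of any of inkwell, date_stamp from where it was at the start of the episode above 0.03 m).
It also fails if it takes over 42 s, if anything falls off the work surface, if the arm or the gripper's body presses on something with over 40 N, if the wrist force passes 120 N, or if a joint passes its speed limit or range.

## Working session

There is one attempt and no reset: what is moved stays moved. The work goes in short steps, Python scripts to look and compute and a shell command to move; the robot and the scene stay as the last step left them, time stands still between calls to the robot, and variables do not carry over. Pictures are saved under pics/ and viewed, at most 10 in all, crops included, and the job is handed in when it is done.

```bash
mkdir -p pics; python3 - <<'E'
from workcell import status,capture,camera_params
import cv2,numpy as np
for n in("top","side"):
    im=capture(n); cv2.imwrite(f"pics/{n}0.png",im[:,:,::-1])
    p=camera_params(n); print(n,{k:(np.round(v,3).tolist()) for k,v in p.items()})
o=status.observe(); print(o["clock"],o["tool_pos"],o["orientation"],o["finger_gap"])
E
```

```text
top {'fx': 503.411, 'fy': 503.411, 'cx': 319.299, 'cy': 200.301, 'extrinsics': [[0.024, 0.996, -0.09, 409.582], [-1.0, 0.025, 0.005, -16.353], [0.007, 0.09, 0.996, 1254.461], [0.0, 0.0, 0.0, 1.0]]}
side {'fx': 512.995, 'fy': 512.995, 'cx': 323.963, 'cy': 190.741, 'extrinsics': [[0.978, 0.121, -0.169, 266.952], [-0.208, 0.574, -0.792, -1203.566], [0.001, 0.81, 0.587, 1015.275], [0.0, 0.0, 0.0, 1.0]]}
0.1 [169.40614004 496.69813771 249.51105543] [ 1.63637342e-01  9.86520407e-01 -5.11731955e-04 -2.14243994e-04] 85.11969470365409
```

View pics/top0.png

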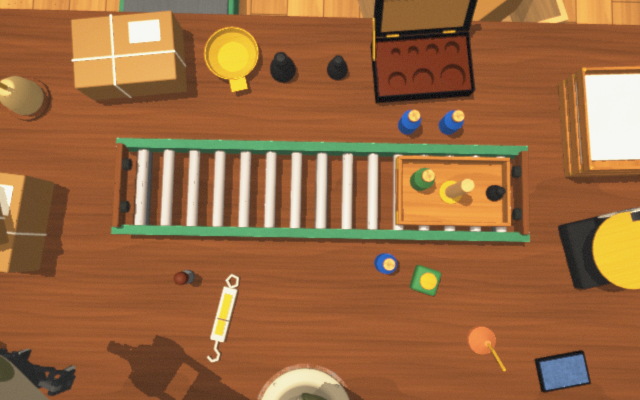

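View pics/side0.png

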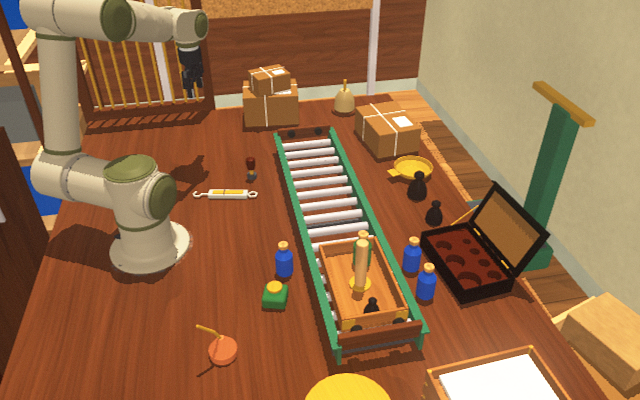

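The green bottle standing in the tray at top (423,180) is the ink bottle. The blue ones at (410,122), (452,121) and (386,264) are look-alikes outside the tray. The post top is at about (466,186), the weight at (495,193) and the stops at columns ~122 and ~520. I'll enlarge the tray to confirm and then compute.

```bash
cat > h.py <<'E'
from workcell import status,capture,camera_params
import cv2,numpy as np
def px2w(n,u,v,z,p=None):
    p=p or camera_params(n); E=np.array(p["extrinsics"])
    a=np.array([(u-p["cx"])/p["fx"],(v-p["cy"])/p["fy"]])
    if n=="wrist":
        r=np.hypot(*a); d=np.array([*(a/max(r,1e-9)*np.sin(r)),np.cos(r)])
    else: d=np.array([*a,1.])
    d=E[:3,:3]@(d*[1,-1,-1]); o=E[:3,3]
    return o+d*(z-o[2])/d[2]
def w2px(n,P,p=None):
    p=p or camera_params(n); E=np.array(p["extrinsics"])
    c=E[:3,:3].T@(np.array(P)-E[:3,3])*[1,-1,-1]
    return p["cx"]+p["fx"]*c[0]/c[2],p["cy"]+p["fy"]*c[1]/c[2]
E
python3 - <<'E'
from h import *
im=cv2.imread("pics/top0.png")
c=cv2.resize(im[135:245,385:535],None,fx=5,fy=5,interpolation=cv2.INTER_CUBIC);cv2.imwrite("pics/crop.png",c)
# green channels: outer edges by line fit
h=cv2.cvtColor(im,cv2.COLOR_BGR2HSV); g=cv2.inRange(h,(60,90,60),(85,255,255))
L=[];
for r0,r1 in((135,160),(222,246)):
    q=[(u,np.nonzero(g[r0:r1,u])[0]) for u in range(130,515)]
    q=[(u,r0+x.mean()) for u,x in q if 5<=len(x)<=14]
    W=np.array([px2w("top",u,v,74)[:2] for u,v in q])
    k=np.polyfit(W[:,1],W[:,0],1)
    for _ in range(3):
        e=abs(np.polyval(k,W[:,1])-W[:,0]); k=np.polyfit(W[e<3,1],W[e<3,0],1)
    print(len(W),k); L.append(k)
print("post top",px2w("top",466,185.5,205), "ends",[px2w("top",*q,74) for q in((118,139),(113,238),(527,147),(529,241))])
E
```

```text
385 [-7.88670466e-03  6.42623762e+02]
385 [-5.8255854e-03  4.3911441e+02]
post top [ 543.04680959 -329.62209211  205.        ] ends [array([649.9719973 , 458.55469798,  74.        ]), array([415.63576862, 456.11388837,  74.        ]), array([ 655.8350193 , -514.62861507,   74.        ]), array([ 432.3879821 , -516.48856124,   74.        ])]
```

View pics/crop.png

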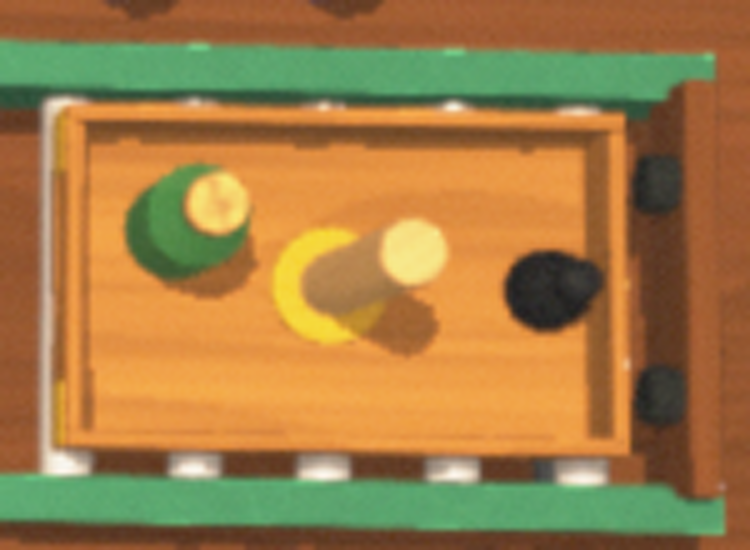

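The crop confirms it: the green corked bottle is ahead of the post (crop 190,220), the yellow-based post top is at crop (413,252), i.e. top (467.6,185.4), and the black weight is behind at crop (548,290). The runway yaw is about 0.007 rad and the post is near (543,-333). I'll approach high, turning the closing line across the run.

```bash
T='[[1,0.09,-0.2,0,-0.0197],[1,0.18,-0.4,0,-0.0393],[1,0.27,-0.6,0,-0.059],[1,0.36,-0.8,0,-0.0787],[1,0.46,-1,0,-0.0983]]' ; unset T
python3 -m creep '[[1,0.09,-0.2,0,-0.0197],[1,0.18,-0.4,0,-0.0393],[1,0.27,-0.6,0,-0.059],[1,0.36,-0.8,0,-0.0787],[1,0.46,-1,0,-0.0983]]'
python3 -m creep '[[1,0.09,-0.2,0,-0.0197],[1,0.18,-0.4,0,-0.0393],[1,0.27,-0.6,0,-0.059],[1,0.36,-0.8,0,-0.0787],[1,0.46,-1,0,-0.0983]]'
python3 -m creep '[[1,0.09,-0.2,0,-0.0197],[1,0.18,-0.4,0,-0.0393],[1,0.27,-0.6,0,-0.059],[1,0.36,-0.8,0,-0.0787],[1,0.46,-1,0,-0.0983]]'
python3 -m creep '[[1,0.09,-0.2,0,-0.0197],[1,0.18,-0.4,0,-0.0393],[1,0.27,-0.6,0,-0.059],[1,0.36,-0.8,0,-0.0787],[1,0.46,-1,0,-0.0983]]'
```

```text
clock: 0.52
tool_pos: [206.4, 416.0, 249.7]
orientation: [0.315, 0.949, -0.0, -0.0]
ft_force: [0.5, 0.4, -0.0]
finger_gap: 85.3
grasp_force: 0.0
clock: 0.93
tool_pos: [243.2, 336.0, 249.8]
orientation: [0.457, 0.889, -0.0, -0.0]
ft_force: [0.2, 0.9, -0.2]
finger_gap: 85.3
grasp_force: 0.0
clock: 1.35
tool_pos: [280.0, 256.0, 249.8]
orientation: [0.588, 0.809, -0.0, -0.0]
ft_force: [-0.3, -0.1, -0.0]
finger_gap: 85.5
grasp_force: 0.0
clock: 1.77
tool_pos: [316.8, 176.0, 249.9]
orientation: [0.706, 0.708, -0.0, -0.0]
ft_force: [-0.0, 0.3, -0.6]
finger_gap: 85.5
grasp_force: 0.0
```

```bash
python3 -m creep '[[1,0.09,-0.2,0,0],[1,0.18,-0.4,0,0],[1,0.27,-0.6,0,0],[1,0.36,-0.8,0,0],[1,0.46,-1,0,0]]' >/dev/null
python3 -m creep '[[1,0.09,-0.2,0,0],[1,0.18,-0.4,0,0],[1,0.27,-0.6,0,0],[1,0.36,-0.8,0,0],[1,0.46,-1,0,0]]' >/dev/null
python3 -m creep '[[1,0.09,-0.2,0,0],[1,0.18,-0.4,0,0],[1,0.27,-0.6,0,0],[1,0.36,-0.8,0,0],[1,0.46,-1,0,0]]' >/dev/null
python3 -m creep '[[1,0.09,-0.2,0,0],[1,0.18,-0.4,0,0],[1,0.27,-0.6,0,0],[1,0.36,-0.8,0,0],[1,0.46,-1,0,0]]' >/dev/null
python3 -m creep '[[1,0.09,-0.2,0,0],[1,0.18,-0.4,0,0],[1,0.27,-0.6,0,0],[1,0.36,-0.8,0,0],[1,0.46,-1,0,0]]' >/dev/null
python3 -m creep '[[1,0.09,-0.2,0,0],[1,0.18,-0.4,0,0],[1,0.3,-0.6,0,0],[1,0.4,-0.8,0,0],[1,0.5,-1,0,0]]'
python3 - <<'E'
from h import *
o=status.observe();print(o["tool_pos"],o["joint_positions"])
p=camera_params("wrist");im=capture("wrist");cv2.imwrite("pics/w1.png",im[:,:,::-1]);t=capture("top");cv2.imwrite("pics/t1.png",t[:,:,::-1])
print({k:np.round(v,3).tolist() for k,v in p.items()})
E
```

```text
clock: 4.27
tool_pos: [541.0, -303.8, 249.5]
orientation: [0.705, 0.709, -0.0, -0.0]
ft_force: [0.0, 0.9, 0.0]
finger_gap: 85.6
grasp_force: 0.0
[ 540.96150505 -303.84657135  249.49021569] [-7.00316799e-01  5.29051631e-01  1.18179456e+00 -1.97391389e-05
  1.43170432e+00 -7.07045922e-01]
{'fx': 309.707, 'fy': 309.707, 'cx': 316.043, 'cy': 202.663, 'extrinsics': [[1.0, -0.007, -0.002, 540.223], [0.007, 0.964, 0.264, -236.928], [-0.0, -0.264, 0.964, 372.942], [0.0, 0.0, 0.0, 1.0]]}
```

View pics/w1.png

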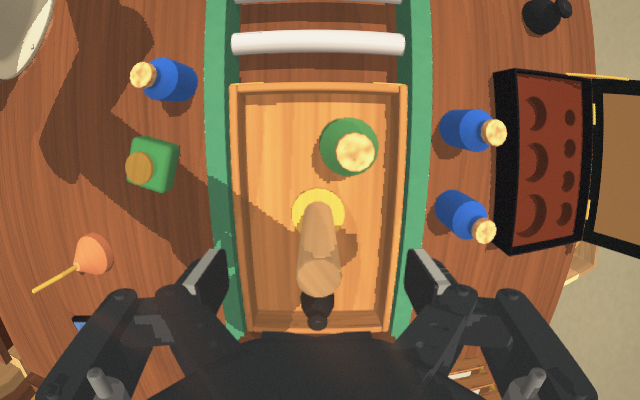

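The wrist view shows the post top between the fingers at (319,279), the green bottle at (350,148) and the tray's front edge at row 87. The blue bottles are all outside the runway.

```bash
python3 - <<'E'
from h import *
p=camera_params("wrist")
print("post top",px2w("wrist",319.5,279,205,p),"disc",px2w("wrist",318,209,66,p),"top again",px2w("top",467.6,185.4,205))
for u,v in((318,87),): print("front edge",px2w("wrist",u,v,101,p))
for u in (208,235,405,432): print(px2w("wrist",u,150,74,p))
E
```

```text
post top [ 542.85005048 -332.33869146  205.        ] disc [ 542.64883225 -328.63800276   66.        ] top again [ 543.34368575 -332.99436866  205.        ]
front edge [ 541.66040223 -209.07254258  101.        ]
[ 431.92679304 -265.54306368   74.        ]
[ 460.45906671 -266.35532497   74.        ]
[ 628.28230885 -265.1491463    74.        ]
[ 657.25145012 -263.91498665   74.        ]
```

```bash
python3 -m creep '[[1,0.025,-0.23,0,0],[1,0.025,-0.23,-0.2,0],[1,0.025,-0.23,-0.45,0],[1,0.025,-0.23,-0.7,0],[1,0.025,-0.23,-0.82,0]]' >/dev/null
python3 - <<'E'
from h import *
print(status.observe()["tool_pos"]);np.save("a.npy",capture("wrist"))
E
python3 -m creep '[[1,0,-0.03,0,0],[1,0,-0.07,0,0],[1,0,-0.1,0,0],[1,0,-0.12,0,0],[1,0,-0.12,0,0]]' >/dev/null
python3 - <<'E'
from h import *
print(status.observe()["tool_pos"]);b=capture("wrist");np.save("b.npy",b);cv2.imwrite("pics/w2.png",b[:,:,::-1])
E
```

```text
[ 541.84366375 -320.29536697  181.7042813 ]
[ 542.8385249  -331.68048369  185.09891639]
```

View pics/w2.png

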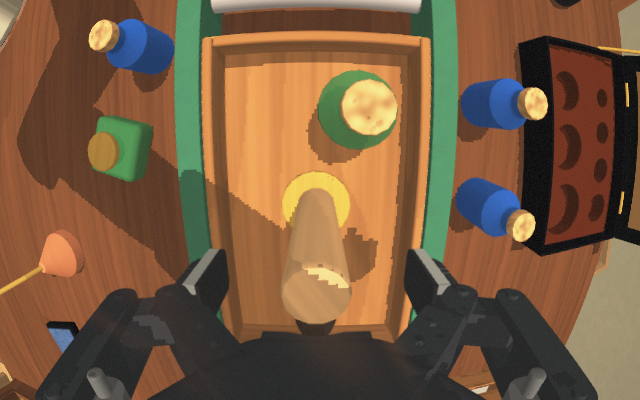

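```bash
cat > track.py <<'E'
from h import *
B=np.load("b.npy"); 
def shift(im,r=(66,150),c=(316,400)):
    m=cv2.matchTemplate(im[r[0]-40:r[1]+40,c[0]-12:c[1]+12],B[r[0]:r[1],c[0]:c[1]],cv2.TM_CCOEFF_NORMED)
    _,s,_,(x,y)=cv2.minMaxLoc(m); d=0
    if 0<y<80: l,q,h=m[y-1:y+2,x]; d=(l-h)/(2*(l-2*q+h))
    return y-40+d,s
def go(k):
    o=status.observe(); im=capture("wrist"); s,q=shift(im)
    print("t %.2f tool y %.1f x %.1f z %.1f | px %.2f score %.2f | post-tool %.1f -> post y %.1f gap %.0f"%(o["clock"],o["tool_pos"][1],o["tool_pos"][0],o["tool_pos"][2],s,q,k(s),o["tool_pos"][1]+k(s),o["finger_gap"]))
E
python3 - <<'E'
from track import *
a=np.load("a.npy"); print(shift(a),shift(a,(40,150),(224,310)),shift(B))
p=camera_params("wrist");o=status.observe();print(o["tool_pos"])
for v in(285,289,293):print(px2w("wrist",317,v,205,p))
for v in (30,39,50): print(v,px2w("wrist",317,v,101,p)[1], px2w("wrist",360,v+65,167,p)[1])
E
```

```text
(np.float32(23.590887), 0.874768078327179) (np.float32(14.686867), 0.979841947555542) (np.float32(0.005727655), 0.9999992847442627)
[ 542.7874319  -331.43762518  184.88342502]
[ 542.79020108 -325.53552563  205.        ]
[ 542.80509256 -327.35088712  205.        ]
[ 542.820262   -329.19506709  205.        ]
30 -202.81436848845786 -252.75930655671613
39 -209.3147564058514 -256.90954060839437
50 -217.12566415420252 -261.96595733688963
```

```bash
python3 -m creep '[[-0.2,0,0,0,0],[-0.6,0,0,0,0],[-1,0,0,0,0],[-1,0,0,0,0],[-1,0,0,0,0]]' 25
python3 - <<'E'
from track import *
go(lambda s:1-s/2.1)
E
```

```text
clock: 5.72
tool_pos: [542.6, -331.1, 184.5]
orientation: [0.705, 0.71, -0.0, -0.0]
ft_force: [1.4, -0.4, 0.3]
finger_gap: 29.6
grasp_force: 24.8
t 5.72 tool y -331.1 x 542.6 z 184.5 | px 1.26 score 0.99 | post-tool 0.4 -> post y -330.7 gap 30
```

```bash
python3 -m creep '[[-1,0,0.05,0,0],[-1,0,0.15,0,0],[-1,0,0.3,0,0],[-1,-0.002,0.45,0,0],[-1,-0.004,0.6,0,0]]'
python3 -m creep '[[1,-0.001,0.15,0,0],[1,-0.002,0.3,0,0],[1,-0.003,0.45,0,0],[1,-0.004,0.6,0,0],[1,-0.005,0.745,0,0]]'
python3 - <<'E'
from track import *
go(lambda s:1-s/2.1)
E
```

```text
clock: 6.18
tool_pos: [542.3, -281.3, 184.4]
orientation: [0.705, 0.71, 0.0, -0.0]
ft_force: [-1.6, -0.5, 2.1]
finger_gap: 29.2
grasp_force: 25.0
clock: 6.6
tool_pos: [542.1, -222.1, 184.4]
orientation: [0.705, 0.71, 0.0, 0.0]
ft_force: [-0.1, 0.1, -0.1]
finger_gap: 85.4
grasp_force: 0.0
t 6.60 tool y -222.1 x 542.1 z 184.4 | px 1.47 score 0.99 | post-tool 0.3 -> post y -221.8 gap 85
```

```bash
python3 -m creep '[[1,-0.001,0.21,0,0],[1,-0.002,0.36,0,0],[1,-0.003,0.51,0,0],[1,-0.004,0.66,0,0],[1,-0.005,0.8,0,0]]' | grep -E "clock|tool_pos"
python3 - <<'E'
from track import *
go(lambda s:1-s/2.1)
E
```

```text
clock: 7.07
tool_pos: [541.6, -158.2, 184.4]
t 7.07 tool y -158.2 x 541.6 z 184.4 | px 7.82 score 0.97 | post-tool -2.7 -> post y -160.9 gap 85
```

```bash
python3 -m creep '[[1,-0.001,0.17,0,0],[1,-0.002,0.3,0,0],[1,-0.003,0.42,0,0],[1,-0.004,0.54,0,0],[1,-0.005,0.66,0,0]]' | grep -E "clock|tool_pos"
python3 - <<'E'
from track import *
go(lambda s:1-s/2.1)
E
```

```text
clock: 7.53
tool_pos: [541.2, -105.8, 184.4]
t 7.53 tool y -105.8 x 541.2 z 184.4 | px 2.82 score 0.99 | post-tool -0.3 -> post y -106.2 gap 86
```

```bash
python3 -m creep '[[1,-0.001,0.17,0,0],[1,-0.002,0.29,0,0],[1,-0.003,0.4,0,0],[1,-0.004,0.51,0,0],[1,-0.005,0.61,0,0]]' | grep -E "clock|tool_pos"
python3 - <<'E'
from track import *
go(lambda s:1-s/2.1)
E
```

```text
clock: 8.0
tool_pos: [540.8, -57.0, 184.4]
t 8.00 tool y -57.0 x 540.8 z 184.4 | px 2.08 score 0.99 | post-tool 0.0 -> post y -57.0 gap 85
```

```bash
python3 -m creep '[[1,-0.001,0.15,0,0],[1,-0.002,0.26,0,0],[1,-0.003,0.36,0,0],[1,-0.004,0.45,0,0],[1,-0.004,0.545,0,0]]' | grep -E "clock|tool_pos"
python3 - <<'E'
from track import *
go(lambda s:1-s/2.1)
E
```

```text
clock: 8.47
tool_pos: [540.5, -13.6, 184.4]
t 8.47 tool y -13.6 x 540.5 z 184.4 | px 1.85 score 0.99 | post-tool 0.1 -> post y -13.5 gap 85
```

```bash
python3 -m creep '[[1,0,0.13,0,0],[1,-0.001,0.22,0,0],[1,-0.002,0.31,0,0],[1,-0.003,0.39,0,0],[1,-0.003,0.475,0,0]]' | grep -E "clock|tool_pos"
python3 - <<'E'
from track import *
go(lambda s:1-s/2.1)
E
```

```text
clock: 8.93
tool_pos: [540.2, 24.3, 184.4]
t 8.93 tool y 24.3 x 540.2 z 184.4 | px 2.00 score 0.99 | post-tool 0.0 -> post y 24.4 gap 85
```

```bash
python3 -m creep '[[1,0,0.12,0,0],[1,-0.001,0.195,0,0],[1,-0.002,0.27,0,0],[1,-0.003,0.34,0,0],[1,-0.003,0.405,0,0]]' | grep -E "clock|tool_pos"
python3 -m creep '[[1,0,0.064,0,0],[1,-0.001,0.126,0,0],[1,-0.001,0.187,0,0],[1,-0.002,0.247,0,0],[1,-0.002,0.305,0,0]]' | grep -E "clock|tool_pos"
python3 - <<'E'
from track import *
go(lambda s:1-s/2.1)
E
```

```text
clock: 9.4
tool_pos: [540.0, 56.7, 184.4]
clock: 9.82
tool_pos: [539.8, 81.0, 184.4]
t 9.82 tool y 81.0 x 539.8 z 184.4 | px 2.98 score 0.99 | post-tool -0.4 -> post y 80.5 gap 86
```

```bash
python3 -m creep '[[-1,0,0.08,0,0],[-1,0,0.13,0,0],[-1,-0.001,0.18,0,0],[-1,-0.001,0.23,0,0],[-1,-0.002,0.28,0,0]]' 25
python3 -m creep '[[-1,-0.001,0.06,0,0],[-1,-0.002,0.14,0,0],[-1,-0.003,0.24,0,0],[-1,-0.003,0.34,0,0],[-1,-0.004,0.44,0,0]]' | grep -E "tool_pos|ft_"
python3 -m creep '[[-1,-0.001,0.1,0,0],[-1,-0.002,0.2,0,0],[-1,-0.003,0.3,0,0],[-1,-0.003,0.4,0,0],[-1,-0.004,0.5,0,0]]' | grep -E "tool_pos|ft_"
python3 -m creep '[[-1,-0.001,0.1,0,0],[-1,-0.002,0.2,0,0],[-1,-0.003,0.3,0,0],[-1,-0.003,0.37,0,0],[-1,-0.004,0.42,0,0]]' | grep -E "tool_pos|ft_|gap|grasp"
```

```text
clock: 10.28
tool_pos: [540.3, 103.2, 184.6]
orientation: [0.705, 0.709, 0.001, 0.001]
ft_force: [-4.0, 1.2, -3.2]
finger_gap: 29.7
grasp_force: 27.3
tool_pos: [540.0, 138.7, 184.5]
ft_force: [7.7, -1.1, -2.4]
tool_pos: [539.8, 178.7, 184.5]
ft_force: [7.6, 0.7, -2.7]
tool_pos: [539.6, 212.4, 184.5]
ft_force: [9.0, -0.6, -2.7]
finger_gap: 29.4
grasp_force: 27.5
```

```bash
python3 -m creep '[[-1,0,0.05,0,0],[-1,-0.001,0.11,0,0],[-1,-0.002,0.17,0,0],[-1,-0.002,0.23,0,0],[-1,-0.003,0.29,0,0]]' | grep -E "tool_pos|ft_"
python3 -m creep '[[-1,0,0.06,0,0],[-1,-0.001,0.12,0,0],[-1,-0.001,0.18,0,0],[-1,-0.002,0.24,0,0],[-1,-0.002,0.3,0,0]]' | grep -E "tool_pos|ft_"
python3 -m creep '[[-1,0,0.04,0,0],[-1,-0.001,0.08,0,0],[-1,-0.001,0.12,0,0],[-1,-0.002,0.15,0,0],[-1,-0.002,0.18,0,0]]' | grep -E "tool_pos|ft_"
python3 -m creep '[[-1,0,0.03,0,0],[-1,0,0.05,0,0],[-1,0,0.07,0,0],[-1,0,0.09,0,0],[-1,0,0.11,0,0]]' | grep -E "tool_pos|ft_"
```

```text
tool_pos: [539.5, 235.2, 184.4]
ft_force: [8.7, 0.2, -3.5]
tool_pos: [539.4, 259.2, 184.4]
ft_force: [8.8, -0.9, -3.0]
tool_pos: [539.3, 273.5, 184.4]
ft_force: [9.2, 0.1, -3.2]
tool_pos: [539.2, 282.2, 184.4]
ft_force: [8.6, 0.8, -3.3]
```

```bash
python3 -m creep '[[-1,0,0.015,0,0],[-1,0,0.03,0,0],[-1,0,0.045,0,0],[-1,0,0.06,0,0],[-1,0,0.075,0,0]]' | grep -E "clock|tool_pos|ft_"
python3 - <<'E'
from h import *
im=capture("top");c=cv2.resize(im[130:250,100:250,::-1],None,fx=5,fy=5,interpolation=cv2.INTER_CUBIC)[:600];cv2.imwrite("pics/t2.png",c)
E
```

```text
clock: 13.62
tool_pos: [539.2, 288.2, 184.4]
ft_force: [9.2, 0.0, -2.9]
```

View pics/t2.png

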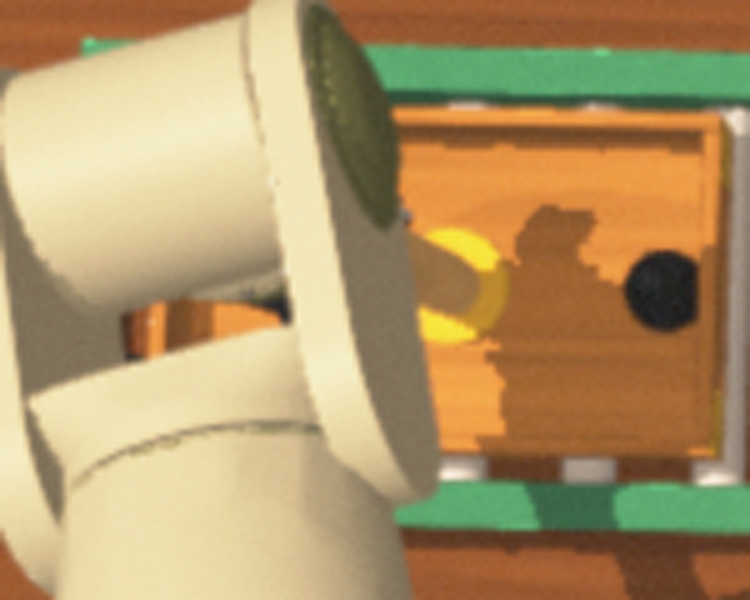

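The crop shows the tray just short of the buffers, with the weight standing at crop (662,290). I'll creep on until the stop pushes back.

```bash
python3 -m creep '[[-1,0,0.01,0,0],[-1,0,0.02,0,0],[-1,0,0.03,0,0],[-1,0,0.04,0,0],[-1,0,0.05,0,0]]' | grep -E "clock|tool_pos|ft_"
```

```text
clock: 14.08
tool_pos: [539.2, 292.2, 184.4]
ft_force: [9.5, -0.4, -2.7]
```

```bash
python3 -m creep '[[-1,0,0.01,0,0],[-1,0,0.02,0,0],[-1,0,0.03,0,0],[-1,0,0.03,0,0],[-1,0,0.03,0,0]]' | grep -E "clock|tool_pos|ft_"
```

```text
clock: 14.5
tool_pos: [539.2, 294.6, 184.4]
ft_force: [9.0, 0.7, -3.2]
```

```bash
python3 -m creep '[[-1,0,0.01,0,0],[-1,0,0.02,0,0],[-1,0,0.03,0,0],[-1,0,0.03,0,0],[-1,0,0.03,0,0]]' | grep -E "clock|tool_pos|ft_"
```

```text
clock: 14.92
tool_pos: [539.2, 296.6, 184.3]
ft_force: [8.1, -2.5, -2.0]
```

```bash
python3 -m creep '[[-1,0,0.01,0,0],[-1,0,0.02,0,0],[-1,0,0.03,0,0],[-1,0,0.03,0,0],[-1,0,0.03,0,0]]' | grep -E "clock|tool_pos|ft_"
```

```text
clock: 15.33
tool_pos: [539.2, 296.7, 184.3]
ft_force: [5.4, -15.9, -0.0]
```

The stop pushes back with 16 N at y=296.6. I'll relieve the load, let go and lift clear.

```bash
python3 -m creep '[[-1,0,-0.008,0,0],[-1,0,-0.016,0,0],[-1,0,-0.024,0,0],[-1,0,-0.024,0,0],[-1,0,-0.024,0,0]]' | grep -E "clock|tool_pos|ft_"
python3 -m creep '[[-0.2,0,0,0,0],[1,0,0,0,0],[1,0,0,0,0],[1,0,0,0,0],[1,0,0,0,0]]' | grep -E "gap|tool_pos|ft_"
python3 -m creep '[[1,0,0,0.1,0],[1,0,0,0.3,0],[1,0,0,0.6,0],[1,0,0,0.9,0],[1,0,0,1,0]]' | grep -E "clock|tool_pos|ft_"
python3 - <<'E'
from h import *
im=capture("wrist");cv2.imwrite("pics/w3.png",im[:,:,::-1])
E
```

```text
clock: 15.75
tool_pos: [539.2, 296.6, 184.3]
ft_force: [8.2, -4.2, -1.2]
tool_pos: [538.0, 297.6, 184.4]
ft_force: [-0.1, -0.6, 0.2]
finger_gap: 80.5
clock: 16.58
tool_pos: [538.9, 297.7, 268.7]
ft_force: [0.4, -0.0, 0.6]
```

View pics/w3.png

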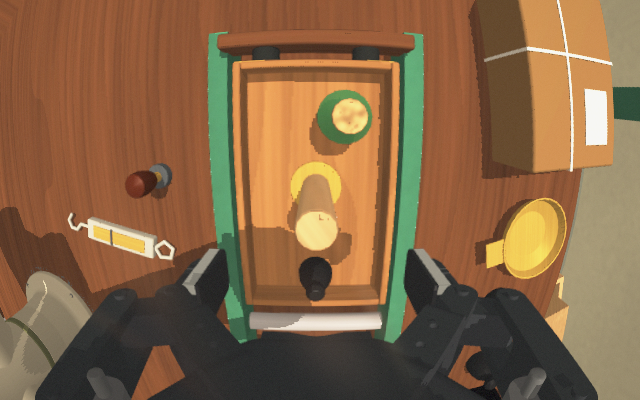

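The tray stands against the buffers at (266,52) and (366,52). The bottle at (345,117) and the weight at (316,277) are upright, and the gripper is clear above. I'll let it settle briefly and hand in.

```bash
python3 -m creep '[[1,0,0,0,0],[1,0,0,0,0],[1,0,0,0,0],[1,0,0,0,0],[1,0,0,0,0]]' | grep -E "clock|tool_pos|ft_"
python3 -c "from workcell import workorder; print(workorder.close_job())"
```

```text
clock: 17.05
tool_pos: [538.0, 297.3, 263.5]
ft_force: [-0.0, -0.2, 0.5]
the job is handed in; nothing more can be done
None
```

The tray was set rolling, ran free for about 3.5 s with the open fingers around the post, was caught well short of the stop, eased home and released with bottle and weight upright; the job was handed in at about 17 s, and no verdict was returned.

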